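# Feel out the loose dowel of the plate rack and tag it

### The job

One of the three dowels in the wooden plate rack has worked loose in its socket, which cannot be seen. Gently rock each dowel side to side along the rack until you feel which one has play, without shoving the rack along the counter, and leave the loose one leaning right over to either side with the other two upright. Then drop the red jar band over the loose dowel so that it lies on the rack round its foot as a tag for repair, and leave everything else where it is.

Things in the scene. Friction and masses are not known exactly. Their poses are not given: they have to be found in the camera images.
- rack: low wooden plate rack standing loose on the counter, 84 (x) by 270 (y, its length) by 45 mm (deck height), about 1.8 kg; a 10 mm wide strip along each long edge is 3.5 mm proud. Origin: centre of its underside; y along the row of dowels (on its centre line), z up. A sideways push over about 6 N may slide it; an end moved by 5 mm counts as shoved
- rack_left (a point): point on the rack at the middle of its +y end, 45 mm above the counter
- rack_right (a point): point on the rack at the middle of its -y end, 45 mm above the counter
- dowel_1: dark brown round dowel standing in the rack's deck, at rack y = +85 mm; 18 mm thick, flat top 80 mm above its origin (75 above the deck). Origin: on its axis at its pivot, 5 mm below the deck's top; z runs up along the dowel and shows its lean. All three look alike and start upright within 1 degree; exactly one, a different one from start to start, is loose
- dowel_2: same as dowel_1, at rack y = 0. Dowels lean only along the row (rack y). Pushed along the row 40 to 70 mm above the deck, the loose one swings under about 1 to 1.5 N, up to 0.2 rad (11 degrees) either side, meets a stop, and stays where it is left
- dowel_3: same as dowel_1, at rack y = -85 mm. A tight dowel pushed along the row gives no more than about 0.045 rad (1 to 3 mm at the finger) and then resists firmly, so that pushing on past some 7 N slides the rack instead
- band: red plastic screw band of a jar: plain open ring, 52 mm outside, 42 mm inside diameter, 20 mm high, 25 g, lying flat on the counter right of the rack. Origin: centre of its underside, z along its axis
- budare: bystander: black iron griddle disc, 260 mm across, 12 mm high, with a small loop handle, flat on the counter. Origin: centre of its underside
- plate: bystander: white ceramic plate, 200 mm across, 20 mm high. Origin: centre of its underside
- spatula: bystander: steel spatula, 280 mm long, lying flat. Origin: on its underside near the middle, x towards the blade
- trivet: bystander: orange mitt-shaped rubber trivet, about 110 by 210 mm, 10 mm thick. Origin: underside of the palm
- jar_1: bystander: empty glass jar with a red screw cap, 44 mm across, 93 mm high. Origin: centre of its underside
- jar_2: bystander: another such jar
Mind the look-alikes: they are no part of the job. Of the things that look like the band, take the one that is nearest to the robot's base at the start.

How it is judged:
By the outcome, as a careful person would: the job done as asked, in the order asked, and still so for the second after the job is handed in, with the robot touching nothing.
It also fails if it takes over 72 s, if anything falls off the work surface, if the arm or the gripper's body presses on something with over 40 N, if the wrist force passes 120 N, or if a joint passes its speed limit or range.

### The arm

A 6-joint arm with a two-finger parallel gripper is mounted at the origin on the work surface. World frame = base frame: x ahead of the robot, y to its left, z up, the work surface at z = 0. Lengths are in mm, angles in rad, forces in N, time in s.
With the tool pointing down it reaches from about 350 to 800 mm from the base axis. Payload 7.3 kg.
Tool frame: the origin (TCP) lies midway between the tips of the shut fingers; the grasp point (between the pads) lies behind it (robot.grip_point_offset is the x of the grasp point in the tool frame, in mm); x points along the fingers, z is the direction in which the jaws open and shut, and the axes are right-handed (so a half turn about x gives the same grasp; the last joint's range is limited). The gripper opens to 85 mm and grips with 20 to 120 N. Pads are 22 mm wide; open, the fingers measure 114 mm over their backs; the gripper's body (76 mm by 85 mm) begins 54 mm behind the grasp point. The pads swing forward as they close: fully open they stand 13 mm farther back than shut.
Start: joints at [-1.303, 0.342, 1.524, -0, 1.275, -0.146], TCP at [211.122, -480.7, 231.322] pointing down, gripper open.
Joint ranges: [-2.53, 2.53], [-0.77, 2.02], [0.04, 2.7], [-1, 4.14], [0.28, 2.66], [-3.11, 3.11]. Speed limits (rad/s): [2.57, 2.57, 3.14, 3.14, 3.14, 3.14].

### API

Orientations are given as a unit quaternion [x, y, z, w].
In Python, from bench import robot gives the robot as it stands. The module is installed in compiled form; this text tells all that it offers.
- The arm moves only by the tool jog_arm, never from a script. Its argument "increments" is text: rows parted by semicolons, each of 5 numbers parted by spaces: the finger opening in mm, from 0 to 85.4, then the shift along the tool's x, y, z in units of 30 mm (1.0 is 30 mm), then the turn about the tool's x in degrees. A call has 1 to 20 rows; each row shifts and turns the commanded pose from where the row before left it, along the tool's axes as they then stand; what a row does not reach is not made up. A row lasts 1/8 s, in which the tool goes at most 62.5 mm and 10.7 degrees, less where a joint would pass 70% of its speed; a pose out of reach is approached as far as the arm can. A call is refused whole if a number of a shift passes 1 or a number of a turn 10.7, either way. A call with a gripper value outside its range is refused whole. The fingers move at their own pace and stop on an object; "force" is the grip in N (left out, the last holds). Time passes only in rows, so rows that do not move let the fingers close. It gives the time, the measured TCP pose, the force and the opening at its end, in the units of the state.
- robot.read_state(): the state, without advancing time (a new reading comes with each control period).
- robot.get_image(name): name is "side" or "top" or "wrist"; returns (picture, depth): 384x512x3 uint8, blue, green, red; 384x512 float32, mm along the optical axis (not along the pixel's ray), 0 where there is no reading.
- robot.get_calibration(name): a dict with "camera_matrix" (3x3 intrinsics, pixels), "k1" (the pictures are not rectified: a ray, as slopes to the right and down, at radius r is drawn at 1 + k1 r^2 times it, then the intrinsics apply), "world_to_cam" (4x4, takes a point from world to camera coordinates). Camera axes: x right, y down, z forward; pixel columns grow to the right and rows downward; lengths in mm; the calibration is good to about 2 mm. A picture is of the moment at which its call begins: read the wrist's pose just before it. get_calibration takes no time and is no camera call; for the wrist camera it gives the pose at the moment of the call.
- robot.close_job(): hands the job in, once; it reports no verdict.
The state is a dict: "t": time; "joint_positions": joint angles; "qd": joint speeds; "effort": joint torques, N m; "position": TCP position; "orientation": TCP orientation; "force": force on the tool from outside, world axes, zero at the start; "moment": the same for the moment, N m; "gripper_width": finger opening in mm.
Only numpy, scipy, OpenCV 4.12 (cv2) and the standard library are available. Lean on these libraries where they do the work, as an engineer would, in place of code of your own. Each camera call takes 0.05 s, during which the arm holds its last target. There are 200 camera calls.

## Working session

There is one attempt and no reset: what is moved stays moved. The work goes in short steps, Python scripts to look and compute and a tool call to move; the robot and the scene stay as the last step left them, time stands still between calls to the robot, and variables do not carry over. Pictures are saved under pics/ and viewed, about 8 in all and at most 12, crops included, and the job is handed in when it is done.

Besides the shell and the picture viewer there is one more tool, called after "Emit:" in YAML: its name, and indented under it one key for each argument. jog_arm: Moves the arm, as the interface text tells. Its arguments: {"type":"object","properties":{"increments":{"type":"string"},"force":{"type":"number"}},"required":["increments"]}

```bash
mkdir -p pics; cat > h.py <<'E'
import numpy as np, cv2
from bench import robot
def ray(cal,uv):
    K=np.array(cal["camera_matrix"]);T=np.array(cal["world_to_cam"]);k=cal["k1"]
    p=cv2.undistortPoints(np.array(uv,float).reshape(-1,1,2),K,np.array([k,0,0,0,0.])).reshape(-1,2)
    d=np.c_[p,np.ones(len(p))]@T[:3,:3]   # R^T d
    return -T[:3,:3].T@T[:3,3], d
def onplane(cal,uv,z):
    o,d=ray(cal,uv); return o+d*((z-o[2])/d[:,2])[:,None]
def proj(cal,P):
    T=np.array(cal["world_to_cam"]);
    r=cv2.Rodrigues(T[:3,:3])[0]
    return cv2.projectPoints(np.array(P,float).reshape(-1,1,3),r,T[:3,3],np.array(cal["camera_matrix"]),np.array([cal["k1"],0,0,0,0.]))[0].reshape(-1,2)
def cloud(cal,depth):
    h,w=depth.shape;v,u=np.mgrid[:h,:w];o,d=ray(cal,np.c_[u.ravel(),v.ravel()])
    return (o+d*depth.reshape(-1,1)).reshape(h,w,3)
E
python3 - <<'E'
from h import *
a=[];
for n in("top","side"):
    im,d=robot.get_image(n);c=robot.get_calibration(n)
    np.savez("%s0.npz"%n,im=im,d=d); a.append(im)
    o,_=ray(c,[[0,0]]);print(n,o,onplane(c,[[256,192],[0,0],[511,0],[0,383],[511,383]],0).round())
cv2.imwrite("pics/a_top.png",cv2.resize(a[0],(800,600)));cv2.imwrite("pics/a_side.png",cv2.resize(a[1],(800,600)))
s=robot.read_state();print(s,robot.grip_point_offset)
E
```

```text
top [ 228.23164422  -58.54082772 1389.82817049] [[  516.   -66.     0.]
 [ 1245.   959.     0.]
 [ 1324. -1054.     0.]
 [ -138.   729.     0.]
 [  -88.  -910.     0.]]
side [  358.77446447 -1269.77123549   791.73429113] [[  569.    -0.     0.]
 [-5419. 13258.     0.]
 [ 7465.  6776.     0.]
 [ -141.  -691.     0.]
 [  975.  -900.     0.]]
{'t': 0.1, 'joint_positions': array([-1.30301211e+00,  3.42663554e-01,  1.52489732e+00, -9.21527323e-06,
        1.27540176e+00, -1.45996231e-01]), 'qd': array([-0.00010497, -0.00220022, -0.00264484, -0.00081681,  0.00104879,
       -0.00049233]), 'effort': array([ 1.48790525e-03, -4.34447157e+01, -2.46491754e+01, -1.71684364e-04,
        4.71204141e-03,  2.48009707e-05]), 'position': array([ 211.01551205, -480.34715967,  230.69843742]), 'orientation': array([ 0.3869463 ,  0.59241109, -0.38630893,  0.59168155]), 'force': array([ 0.50355018,  0.8813947 , -0.84290352]), 'moment': array([0.00331552, 0.00100406, 0.01525647]), 'gripper_width': 85.21801230630817} -18.700000000000003
```

View pics/a_top.png

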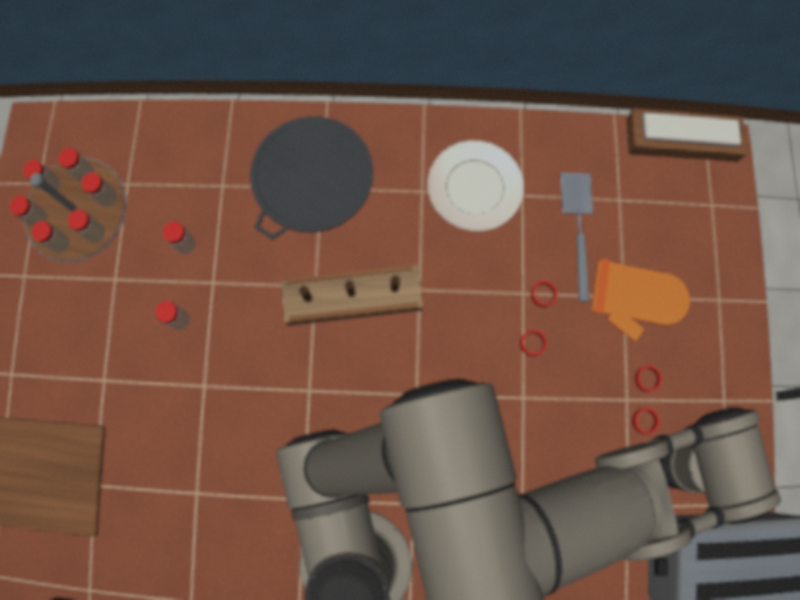

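View pics/a_side.png

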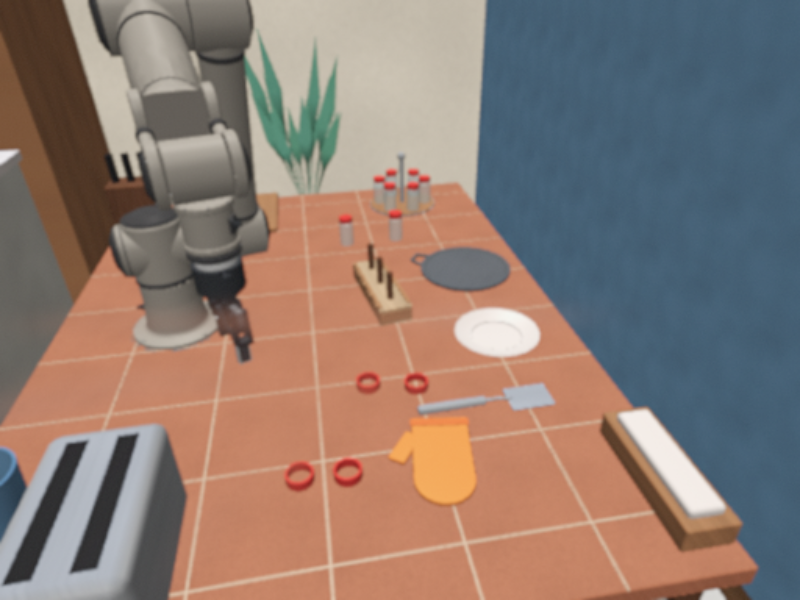

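The top view (800x600 scale) shows the rack with dark dowels at about (305,293), (350,288) and (395,283). There are four red rings, at (543,293), (533,343), (648,378) and (645,420). I'll compute each ring's distance to the base.

```bash
python3 - <<'E'
from h import *
c=robot.get_calibration("top");z=np.load("top0.npz");im,d=z["im"],z["d"]
hsv=cv2.cvtColor(im,cv2.COLOR_BGR2HSV)
red=(((hsv[...,0]<5)|(hsv[...,0]>172))&(hsv[...,1]>170)&(hsv[...,2]>90)).astype(np.uint8)
n,l,st,ce=cv2.connectedComponentsWithStats(red)
for i in range(1,n):
    if st[i,4]<15: continue
    x,y,w,h=st[i,:4]; p=onplane(c,[[x+w/2-.5,y+h/2-.5],ce[i]],12)
    print("red",ce[i].round(1),st[i,:5],p[:,:2].round(1).tolist(),np.hypot(*p[0,:2]).round())
P=cloud(c,d)
# rack: points with z in 35..60 near
R=(P[...,2]>35)&(P[...,2]<60)&(abs(P[...,0]-470)<150)&(abs(P[...,1]-50)<250)
v,u=np.nonzero(R);print("rack px",u.min(),u.max(),v.min(),v.max(),len(u))
pts=onplane(c,np.c_[u,v],47)[:,:2].astype(np.float32)
print(cv2.minAreaRect(pts),cv2.boxPoints(cv2.minAreaRect(pts)).round())
D=(P[...,2]>75)&(P[...,2]<140)&(abs(P[...,0]-470)<150)&(abs(P[...,1]-50)<200)
n,l,st,ce=cv2.connectedComponentsWithStats(D.astype(np.uint8))
for i in range(1,n):
    if st[i,4]>3: print("dow",ce[i],st[i],P[l==i].mean(0),P[l==i][:,2].max())
dark=((hsv[...,2]<60)).astype(np.uint8);dark[:, :180]=0;dark[:,265:]=0;dark[:175]=0;dark[200:]=0
n,l,st,ce=cv2.connectedComponentsWithStats(dark)
for i in range(1,n):print("dark",ce[i],st[i],onplane(c,[ce[i]],120))
cv2.imwrite("pics/b.png",np.vstack([cv2.resize(im[160:220,170:290],(800,400),interpolation=cv2.INTER_CUBIC)]))
E
```

```text
red [ 43.3 100.5] [ 37  95  13  12 121] [[806.0, 671.8], [806.0, 670.6]] 1049.0
red [ 20.2 106.9] [ 15 102  12  12  92] [[780.4, 753.3], [782.7, 755.1]] 1085.0
red [ 58.1 116.6] [ 52 111  13  12 120] [[747.8, 606.3], [747.4, 605.7]] 963.0
red [ 11.8 131. ] [  6 125  12  13 117] [[694.5, 772.0], [694.5, 770.6]] 1038.0
red [ 49.6 140.2] [ 44 134  12  13 126] [[664.4, 624.0], [663.6, 623.7]] 912.0
red [ 26.3 147.7] [ 20 142  13  12 121] [[636.8, 706.2], [636.2, 705.1]] 951.0
red [110.5 148. ] [104 142  14  13 131] [[641.5, 408.3], [641.7, 408.1]] 760.0
red [348.  187.5] [340 180  16  16  84] [[537.4, -353.2], [537.6, -354.7]] 643.0
red [105.9 199.1] [100 193  13  13 141] [[473.8, 405.1], [473.6, 405.4]] 623.0
red [342.2 219. ] [333 211  17  17  75] [[437.0, -331.8], [437.1, -335.4]] 549.0
red [414.7 241.7] [407 234  17  17  97] [[370.6, -567.4], [371.5, -566.4]] 678.0
red [413.1 268.8] [405 261  17  17  96] [[286.8, -558.9], [287.4, -559.2]] 628.0
rack px 180 270 170 205 2280
((515.17919921875, 28.698829650878906), (87.49366760253906, 270.1469421386719), 8.51973819732666) [[ 452.  156.]
 [ 492. -111.]
 [ 578.  -98.]
 [ 538.  169.]]
dow [252.79166667 180.5625    ] [250 176   7  10  48] [526.51183121 -55.47045943 109.77534763] 124.33283957791036
dow [223.89795918 183.85714286] [221 180   7   9  49] [513.89461108  27.85841561 109.3860528 ] 122.93136359496043
dow [194.84 187.08] [191 183   8   9  50] [501.06818934 111.53477026 110.8866114 ] 125.20468905522057
dark [252.15384615 183.        ] [251 181   3   5  13] [[516.93476832 -53.90656511 120.        ]]
dark [224.09090909 186.36363636] [223 185   3   4  11] [[504.23328536  26.25442599 120.        ]]
dark [196.125  189.4375] [194 187   5   5  16] [[492.38607568 106.21905362 120.        ]]
```

View pics/b.png

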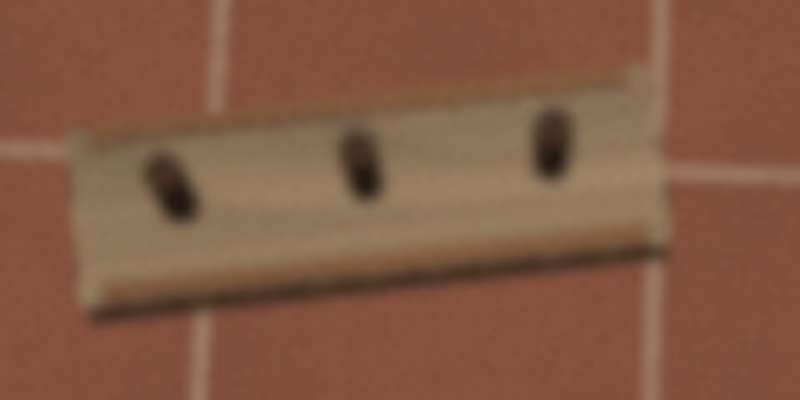

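The nearest look-alike is the ring at (342,219) in the raw image. It sits at world (437,-333), 549 mm from the base, and the others are at 628, 643 and 678 mm. I'll confirm it with the wrist camera on the way past.

```bash
cat >> h.py <<'E'
from scipy.spatial.transform import Rotation as Ro
def plan(target,jaw=None):
    """turn (deg about tool x) then shift (units of 30mm) to reach TCP target with jaw axis along unit vector jaw"""
    s=robot.read_state();R=Ro.from_quat(s["orientation"]).as_matrix()
    t=0
    if jaw is not None:
        j=R.T@np.array([*jaw,0.]); t=np.degrees(np.arctan2(-j[1],j[2])); t=(t+90)%180-90
        R=R@Ro.from_euler("x",t,degrees=True).as_matrix()
    print("t %.2f pos %s F %s M %s w %.1f"%(s["t"],s["position"].round(1),s["force"].round(2),s["moment"].round(2),s["gripper_width"]))
    print("axes z(jaw)",R[:,2].round(3),"y",R[:,1].round(3),"x",R[:,0].round(3))
    print("turn %.1f shift"%t,(R.T@(np.array(target)-s["position"])/30).round(2))
RY=np.array([-0.148,0.989])
E
python3 - <<'E'
from h import *
plan([400,-320,231],RY)
c=robot.get_calibration("wrist");o,_=ray(c,[[0,0]]);print(o,onplane(c,[[256,192]],0))
E
```

```text
t 0.10 pos [ 211.  -480.3  230.7] F [ 0.5   0.88 -0.84] M [0.   0.   0.02] w 85.2
axes z(jaw) [ 0.148 -0.989 -0.001] y [ 0.989  0.148 -0.   ] x [-0.     0.001 -1.   ]
turn 15.2 shift [-0.01  7.02 -4.35]
[ 279.59061371 -448.367617    374.26936755] [[ 175.15809411 -495.90124052    0.        ]]
```

Emit:
jog_arm:
  increments: "85 0 0 0 7.6; 85 0 0 0 7.6; 85 0 1 -0.62 0; 85 0 1 -0.62 0; 85 0 1 -0.62 0; 85 0 1 -0.62 0; 85 0 1 -0.62 0; 85 0 1 -0.62 0; 85 0 1 -0.62 0; 85 0 0 0 0;85 0 0 0 0"

```text
t: 1.48
position: [399.2, -321.0, 231.0]
orientation: [0.461, 0.536, -0.462, 0.536]
force: [-0.2, -1.0, -0.6]
gripper_width: 85.2
```

```bash
cat > w.py <<'E'
from h import *
import sys
def wrist(tag):
    c=robot.get_calibration("wrist");im,d=robot.get_image("wrist");np.savez(tag+".npz",im=im,d=d);cv2.imwrite("pics/%s.png"%tag,im);return c,im,d
def reds(c,im,z=20):
    hsv=cv2.cvtColor(im,cv2.COLOR_BGR2HSV)
    m=(((hsv[...,0]<5)|(hsv[...,0]>172))&(hsv[...,1]>170)&(hsv[...,2]>70)).astype(np.uint8)
    cs,_=cv2.findContours(m,cv2.RETR_EXTERNAL,cv2.CHAIN_APPROX_NONE)
    for k in cs:
        if cv2.contourArea(k)<300: continue
        for zz in(z,):
            p=onplane(c,k.reshape(-1,2),zz)[:,:2].astype(np.float32);(x,y),r=cv2.minEnclosingCircle(p)
            print("red px",k.reshape(-1,2).mean(0).round(),"circ z%d"%zz,round(x,1),round(y,1),"r",round(r,1))
E
python3 - <<'E'
from w import *
c,im,d=wrist("c");reds(c,im,20);P=cloud(c,d);print(P[::96,::128,2].round())
plan([526.6,-55.6,231],RY)
E
```

```text
red px [418. 269.] circ z20 290.5 -552.8 r 32.7
red px [443. 212.] circ z20 373.5 -560.6 r 31.7
red px [270. 131.] circ z20 438.3 -331.6 r 26.1
red px [306.  41.] circ z20 537.4 -353.6 r 26.6
[[ 75.   1.   0.  17.]
 [  1.   0.   2.   1.]
 [  1.   1. 375.   0.]
 [  1. 281.   2. 280.]]
t 1.52 pos [ 399.  -321.3  231.1] F [-0.36 -0.31  0.43] M [-0.06  0.02 -0.03] w 84.9
axes z(jaw) [ 0.148 -0.989 -0.   ] y [ 0.989  0.148 -0.001] x [-0.001  0.    -1.   ]
turn -0.0 shift [ 0.    5.52 -8.13]
```

View pics/c.png

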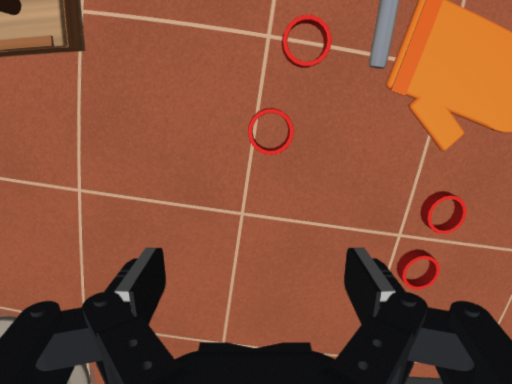

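The four rings in this wrist view are at (270,131), (306,41), (443,212) and (418,269). The one at (270,131) fits: it is nearest the base, at (438,-332) with r = 26 mm. Next I'll look at the rack.

Emit:
jog_arm:
  increments: "60 0 0.3 -0.97 0; 60 0 0.3 -0.97 0; 60 0 0.3 -0.97 0; 60 0 0.3 -0.97 0; 60 0 0.3 -0.97 0; 60 0 0.3 -0.97 0; 60 0 0.3 -0.97 0; 60 0 0.3 -0.97 0; 60 0 0.3 -0.97 0; 60 0 0.3 -0.97 0; 45 0 0.3 -0.97 0; 45 0 0 0 0; 45 0 0 0 0"

```text
t: 3.15
position: [450.0, 9.4, 231.3]
orientation: [0.462, 0.535, -0.462, 0.536]
force: [0.3, -0.4, -0.1]
gripper_width: 45.0
```

```bash
python3 - <<'E'
from w import *
c,im,d=wrist("d")
hsv=cv2.cvtColor(im,cv2.COLOR_BGR2HSV);P=cloud(c,d)
m=((P[...,2]>112)&(P[...,2]<128)&(P[...,0]>460)&(P[...,0]<570)&(abs(P[...,1]-28)<150)).astype(np.uint8)
n,l,st,ce=cv2.connectedComponentsWithStats(m)
for i in range(1,n):
    if st[i,4]<60: continue
    v,u=np.nonzero(l==i);q=onplane(c,np.c_[u,v],120)[:,:2].astype(np.float32)
    print("dowel top",ce[i].round(),st[i,:5],cv2.minEnclosingCircle(q),P[l==i][:,2].max())
r=((P[...,2]>42)&(P[...,2]<52)&(abs(P[...,0]-515)<80)&(abs(P[...,1]-28)<170)).astype(np.uint8)
v,u=np.nonzero(r);q=P[r>0];b=cv2.minAreaRect(onplane(c,np.c_[u,v],47)[:,:2].astype(np.float32));print(b,u.min(),u.max(),v.min(),v.max())
plan([526.6,-55.6,231],RY)
E
```

```text
dowel top [243. 102.] [232  90  23  24 417] ((518.5980834960938, 30.339998245239258), 9.036835670471191) 123.45950890284846
dowel top [350. 102.] [338  91  24  23 424] ((531.247802734375, -53.00615310668945), 9.657231330871582) 122.92261444948178
dowel top [138. 103.] [126  92  25  24 459] ((506.3154296875, 112.77025604248047), 10.008145332336426) 123.24467356912089
((518.8946533203125, 30.01323699951172), (84.86691284179688, 267.94732666015625), 8.826210021972656) 112 380 56 143
t 3.20 pos [450.    9.3 231.3] F [ 0.9  -0.16  0.47] M [-0.    0.03 -0.02] w 45.0
axes z(jaw) [ 0.148 -0.989  0.   ] y [ 0.989  0.148 -0.   ] x [-0. -0. -1.]
turn -0.1 shift [0.01 2.21 2.52]
```

View pics/d.png

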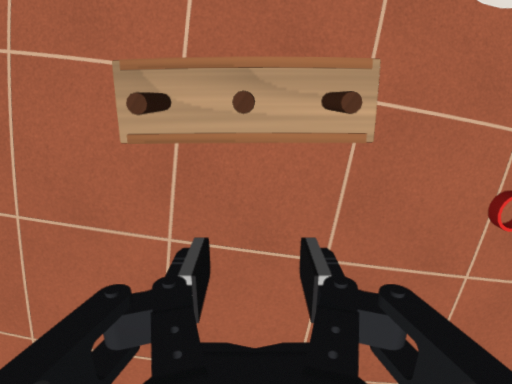

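The wrist view shows the dowel tops at (138,103), (243,102) and (350,102). That puts them at world D1 (506,113), D2 (519,30) and D3 (531,-53). I'll straddle D3 first.

Emit:
jog_arm:
  increments: "45 0 0.79 0.82 0; 45 0 0.79 0.82 0; 45 0 0.79 0.82 0; 45 0 0 0 0; 45 0.95 0 0 0; 45 0.95 0 0 0; 45 0.95 0 0 0; 45 0.95 0 0 0; 45 0.95 0 0 0; 45 0 0 0 0; 45 0 0 0 0"

```text
t: 4.58
position: [531.6, -52.4, 89.9]
orientation: [0.462, 0.535, -0.461, 0.536]
force: [-0.8, -1.1, -0.2]
gripper_width: 45.2
```

```bash
python3 - <<'E'
from w import *
plan([531.2,-53,88],RY)
f=np.array([robot.read_state()["force"] for _ in range(5)]);print(f)
E
```

```text
t 4.58 pos [531.6 -52.4  89.9] F [-0.81 -1.05 -0.18] M [-0.03  0.    0.05] w 45.2
axes z(jaw) [ 0.148 -0.989  0.001] y [0.989 0.148 0.001] x [ 0.001 -0.    -1.   ]
turn -0.0 shift [ 0.06 -0.02  0.02]
[[-0.80990887 -1.05426846 -0.18108135]
 [-0.80990887 -1.05426846 -0.18108135]
 [-0.80990887 -1.05426846 -0.18108135]
 [-0.80990887 -1.05426846 -0.18108135]
 [-0.80990887 -1.05426846 -0.18108135]]
```

Emit:
jog_arm:
  increments: "45 0 0 0.2 0; 45 0 0 0.1 0; 45 0 0 0.1 0; 45 0 0 0 0; 45 0 0 0 0"

```text
t: 5.2
position: [533.1, -63.9, 88.8]
orientation: [0.462, 0.536, -0.462, 0.536]
force: [-0.3, -0.1, -0.0]
gripper_width: 45.4
```

Emit:
jog_arm:
  increments: "45 0 0 0.04 0; 45 0 0 0 0"

```text
t: 5.45
position: [533.3, -65.2, 88.8]
orientation: [0.461, 0.536, -0.462, 0.536]
force: [0.2, 0.8, -0.6]
gripper_width: 45.1
```

Emit:
jog_arm:
  increments: "45 0 0 0.04 0; 45 0 0 0 0"

```text
t: 5.7
position: [533.5, -66.4, 88.8]
orientation: [0.462, 0.536, -0.462, 0.536]
force: [0.4, 0.5, 0.5]
gripper_width: 45.0
```

Emit:
jog_arm:
  increments: "45 0 0 0.03 0; 45 0 0 0 0"

```text
t: 5.95
position: [533.6, -67.3, 88.8]
orientation: [0.462, 0.536, -0.462, 0.536]
force: [-0.1, -0.4, -0.5]
gripper_width: 44.8
```

Emit:
jog_arm:
  increments: "45 0 0 0.03 0; 45 0 0 0 0"

```text
t: 6.2
position: [533.8, -68.2, 88.8]
orientation: [0.462, 0.536, -0.462, 0.536]
force: [-0.2, 0.0, 0.7]
gripper_width: 45.1
```

Emit:
jog_arm:
  increments: "45 0 0 0.03 0; 45 0 0 0 0"

```text
t: 6.45
position: [533.9, -69.1, 88.8]
orientation: [0.462, 0.536, -0.462, 0.536]
force: [0.6, -0.4, -0.4]
gripper_width: 45.0
```

Emit:
jog_arm:
  increments: "45 0 0 0.03 0; 45 0 0 0 0"

```text
t: 6.7
position: [534.0, -69.8, 88.8]
orientation: [0.462, 0.536, -0.462, 0.536]
force: [-0.3, 0.7, 0.5]
gripper_width: 45.2
```

Emit:
jog_arm:
  increments: "45 0 0 0.04 0; 45 0 0 0 0"

```text
t: 6.95
position: [534.1, -70.7, 88.9]
orientation: [0.462, 0.536, -0.461, 0.536]
force: [-0.2, 3.4, 2.8]
gripper_width: 45.1
```

Emit:
jog_arm:
  increments: "45 0 0 0.03 0; 45 0 0 0 0"

```text
t: 7.2
position: [534.2, -71.2, 88.9]
orientation: [0.462, 0.536, -0.461, 0.535]
force: [-0.2, 6.2, 3.7]
gripper_width: 45.2
```

```bash
python3 - <<'E'
from w import *
c,im,d=wrist("e");print(robot.read_state()["force"])
print(proj(c,[[531.2,-53,120],[534,-70,90]]))
s,ds=robot.get_image("side");cs=robot.get_calibration("side");q=proj(cs,[[531.2,-53,90]])[0].astype(int);print(q)
a=s[q[1]-45:q[1]+45,q[0]-50:q[0]+50]
cv2.imwrite("pics/e2.png",np.hstack([cv2.resize(im,(440,330)),cv2.resize(a,(360,330),interpolation=cv2.INTER_CUBIC)]))
E
```

```text
[-0.98878408  6.80850324  2.47140042]
[[214.63768226 286.00775776]
 [255.76235436 251.5731276 ]]
[248 180]
```

View pics/e2.png

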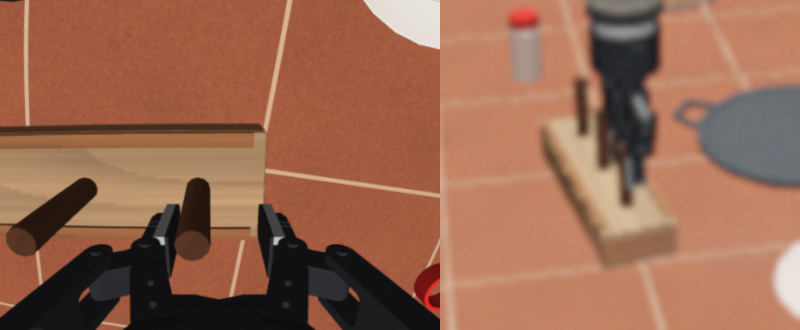

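D3 gave about 2–3 mm with no force and then resisted firmly (3, then 6 N), so it is tight. I'll back off and try D2.

Emit:
jog_arm:
  increments: "45 0 0 -0.3 0; 45 0 0 -0.29 0; 45 -0.75 0 0 0; 45 -0.75 0 0 0; 45 0 0 -0.95 0; 45 0 0 -0.95 0; 45 0 0 -0.95 0; 45 0 0 0 0; 45 0.75 0 0 0; 45 0.75 0 0 0; 45 0 0 0 0; 45 0 0 0 0"

```text
t: 8.8
position: [519.6, 29.6, 89.4]
orientation: [0.462, 0.535, -0.462, 0.536]
force: [0.3, 0.3, 0.3]
gripper_width: 45.1
```

```bash
python3 - <<'E'
from w import *
plan([518.6,30.3,89],RY)
E
```

```text
t 8.80 pos [519.6  29.6  89.4] F [0.26 0.26 0.25] M [-0.    0.01 -0.05] w 45.1
axes z(jaw) [ 0.148 -0.989  0.001] y [0.989 0.148 0.001] x [ 0.001 -0.    -1.   ]
turn -0.0 shift [ 0.01 -0.03 -0.03]
```

Emit:
jog_arm:
  increments: "45 0 0 0.2 0; 45 0 0 0.2 0; 45 0 0 0.07 0; 45 0 0 0 0; 45 0 0 0 0"

```text
t: 9.43
position: [521.1, 16.2, 88.8]
orientation: [0.462, 0.536, -0.462, 0.536]
force: [0.2, 0.8, -0.3]
gripper_width: 45.0
```

Emit:
jog_arm:
  increments: "45 0 0 0.04 0; 45 0 0 0 0"

```text
t: 9.68
position: [521.3, 15.0, 88.8]
orientation: [0.461, 0.536, -0.462, 0.536]
force: [-0.1, -0.2, 0.6]
gripper_width: 45.0
```

Emit:
jog_arm:
  increments: "45 0 0 0.03 0; 45 0 0 0 0"

```text
t: 9.93
position: [521.4, 14.1, 88.8]
orientation: [0.462, 0.536, -0.462, 0.536]
force: [-1.0, 0.8, 0.6]
gripper_width: 45.1
```

Emit:
jog_arm:
  increments: "45 0 0 0.03 0; 45 0 0 0 0"

```text
t: 10.18
position: [521.5, 13.4, 88.8]
orientation: [0.462, 0.536, -0.461, 0.536]
force: [-0.3, 3.5, 2.6]
gripper_width: 45.6
```

Emit:
jog_arm:
  increments: "45 0 0 0.03 0; 45 0 0 0 0"

```text
t: 10.42
position: [521.6, 12.9, 88.9]
orientation: [0.462, 0.536, -0.461, 0.535]
force: [0.5, 5.6, 3.2]
gripper_width: 45.0
```

D2 is tight as well, with the same firm stop at 17 mm. That leaves D1, which I'll rock towards +y.

Emit:
jog_arm:
  increments: "45 0 0 -0.3 0; 45 0 0 -0.3 0; 45 -0.75 0 0 0; 45 -0.75 0 0 0; 45 0 0 -0.93 0; 45 0 0 -0.93 0; 45 0 0 -0.94 0; 45 0 0 0 0; 45 0.75 0 0 0; 45 0.75 0 0 0; 45 0 0 0 0; 45 0 0 -0.2 0; 45 0 0 -0.2 0; 45 0 0 -0.05 0; 45 0 0 0 0; 45 0 0 0 0"

```text
t: 12.42
position: [504.6, 126.5, 88.9]
orientation: [0.462, 0.536, -0.462, 0.536]
force: [-0.5, -0.1, -0.7]
gripper_width: 44.8
```

Emit:
jog_arm:
  increments: "45 0 0 -0.04 0; 45 0 0 0 0"

```text
t: 12.68
position: [504.5, 127.6, 88.8]
orientation: [0.461, 0.536, -0.462, 0.536]
force: [0.2, -0.3, 0.7]
gripper_width: 44.5
```

Emit:
jog_arm:
  increments: "45 0 0 -0.04 0; 45 0 0 0 0"

```text
t: 12.92
position: [504.3, 128.9, 88.8]
orientation: [0.462, 0.536, -0.462, 0.536]
force: [0.0, -1.3, 0.4]
gripper_width: 44.9
```

Emit:
jog_arm:
  increments: "45 0 0 -0.04 0; 45 0 0 0 0"

```text
t: 13.18
position: [504.1, 130.2, 88.8]
orientation: [0.462, 0.536, -0.461, 0.536]
force: [-0.1, -1.1, -0.1]
gripper_width: 44.6
```

Emit:
jog_arm:
  increments: "45 0 0 -0.03 0; 45 0 0 0 0"

```text
t: 13.42
position: [504.0, 131.0, 88.8]
orientation: [0.462, 0.536, -0.462, 0.536]
force: [0.4, -1.3, 0.0]
gripper_width: 45.4
```

D1 is swinging under a steady 1.2 N, so it is the loose one. I'll carry on to its stop.

Emit:
jog_arm:
  increments: "45 0 0 -0.06 0; 45 0 0 0 0"

```text
t: 13.68
position: [503.6, 132.9, 88.8]
orientation: [0.461, 0.536, -0.461, 0.536]
force: [-0.3, -1.4, 0.2]
gripper_width: 45.1
```

Emit:
jog_arm:
  increments: "45 0 0 -0.06 0; 45 0 0 0 0"

```text
t: 13.92
position: [503.4, 134.7, 88.8]
orientation: [0.461, 0.536, -0.461, 0.536]
force: [0.0, 0.0, 0.6]
gripper_width: 45.0
```

Emit:
jog_arm:
  increments: "45 0 0 -0.05 0; 45 0 0 0 0"

```text
t: 14.18
position: [503.1, 136.1, 88.8]
orientation: [0.461, 0.536, -0.462, 0.536]
force: [-0.0, -1.5, 0.6]
gripper_width: 45.0
```

Emit:
jog_arm:
  increments: "45 0 0 -0.03 0; 45 0 0 0 0"

```text
t: 14.42
position: [503.1, 136.6, 88.8]
orientation: [0.461, 0.536, -0.462, 0.536]
force: [-0.1, -2.6, 2.0]
gripper_width: 44.6
```

Emit:
jog_arm:
  increments: "45 0 0 -0.03 0; 45 0 0 0 0"

```text
t: 14.68
position: [503.1, 137.0, 88.8]
orientation: [0.461, 0.535, -0.462, 0.536]
force: [1.1, -5.6, 1.8]
gripper_width: 44.9
```

It has reached the stop (5.6 N), so I'll retreat, rise and check.

Emit:
jog_arm:
  increments: "45 0 0 0.2 0; 45 0 0 0.15 0; 45 -0.8 0 0 0; 45 -0.9 0 0 0; 45 -0.8 -0.6 0.9 0; 45 -0.8 -0.6 0.9 0; 45 -0.8 -0.6 0.9 0; 62 -0.65 -0.57 0.89 0; 62 0 0 0 0; 62 0 0 0 0"

```text
t: 15.92
position: [450.0, 10.7, 230.9]
orientation: [0.462, 0.536, -0.462, 0.535]
force: [-0.1, 1.0, 0.2]
gripper_width: 61.9
```

```bash
cat > rk.py <<'E'
from w import *
def rack(tag):
    c,im,d=wrist(tag);P=cloud(c,d)
    m=((P[...,2]>112)&(P[...,2]<128)&(P[...,0]>450)&(P[...,0]<570)&(abs(P[...,1]-28)<150)).astype(np.uint8)
    n,l,st,ce=cv2.connectedComponentsWithStats(m)
    for i in range(1,n):
        if st[i,4]<60: continue
        v,u=np.nonzero(l==i);q=onplane(c,np.c_[u,v],120)[:,:2].astype(np.float32)
        print("dowel top",ce[i].round(),st[i,:5],cv2.minEnclosingCircle(q))
    r=((P[...,2]>42)&(P[...,2]<52)&(abs(P[...,0]-515)<80)&(abs(P[...,1]-28)<170)).astype(np.uint8)
    v,u=np.nonzero(r);print(cv2.minAreaRect(onplane(c,np.c_[u,v],47)[:,:2].astype(np.float32)))
    return c,im,d
if __name__=="__main__":
    rack(sys.argv[1]);plan([438.3,-331.6,150],RY)
E
python3 rk.py f
```

```text
dowel top [248. 102.] [237  91  22  24 409] ((518.7982177734375, 28.302061080932617), 8.955144882202148)
dowel top [354. 102.] [342  91  24  23 430] ((531.5428466796875, -54.44563674926758), 9.676112174987793)
dowel top [123. 104.] [111  93  25  23 438] ((504.4768371582031, 126.34432983398438), 10.14374828338623)
((518.90234375, 30.02886962890625), (85.20270538330078, 268.258056640625), 8.424141883850098)
t 15.97 pos [450.   11.  230.6] F [-0.75  0.74 -0.51] M [-0.01 -0.01 -0.03] w 62.1
axes z(jaw) [ 0.148 -0.989 -0.001] y [ 0.989  0.148 -0.001] x [-0.001  0.001 -1.   ]
turn 0.0 shift [ 2.68 -2.07 11.24]
```

View pics/f.png

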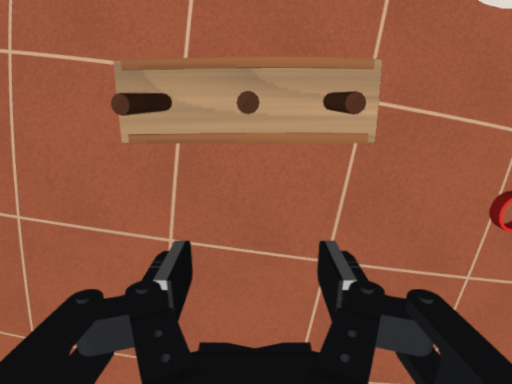

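The wrist view shows the dowel tops at (123,104), (248,102) and (354,102). D1 leans about 0.17–0.19 rad, and D2 and D3 are within about 1.5°. The rack hasn't moved: its centre is still (518.9,30.0). Next, the band.

Emit:
jog_arm:
  increments: "66 0.2 -0.17 0.94 0; 66 0.2 -0.17 0.94 0; 66 0.2 -0.17 0.94 0; 66 0.2 -0.17 0.94 0; 66 0.2 -0.17 0.94 0; 66 0.2 -0.17 0.94 0; 66 0.2 -0.17 0.94 0; 66 0.2 -0.17 0.94 0; 66 0.2 -0.17 0.94 0; 66 0.2 -0.17 0.94 0; 66 0.3 -0.17 0.94 0; 66 0.4 -0.18 0.92 0; 66 0 0 0 0; 66 0 0 0 0"

```text
t: 17.73
position: [439.6, -331.6, 149.7]
orientation: [0.461, 0.536, -0.461, 0.535]
force: [-0.8, -0.3, -0.3]
gripper_width: 66.2
```

```bash
python3 - <<'E'
from w import *
c,im,d=wrist("g");reds(c,im,20);reds(c,im,10)
plan([438.3,-331.6,5],RY)
E
```

```text
red px [464. 272.] circ z20 375.9 -559.6 r 33.8
red px [256. 182.] circ z20 439.2 -330.8 r 27.1
red px [301.  72.] circ z20 537.9 -353.6 r 26.1
red px [464. 272.] circ z10 370.8 -568.4 r 35.1
red px [256. 182.] circ z10 436.5 -331.3 r 28.1
red px [301.  72.] circ z10 538.8 -354.9 r 27.1
t 17.77 pos [ 439.7 -331.6  150.1] F [0.28 0.53 0.71] M [-0.   -0.03  0.05] w 65.9
axes z(jaw) [ 0.148 -0.989 -0.001] y [ 0.989  0.148 -0.   ] x [-0.     0.001 -1.   ]
turn 0.1 shift [ 4.84 -0.04 -0.  ]
```

View pics/g.png

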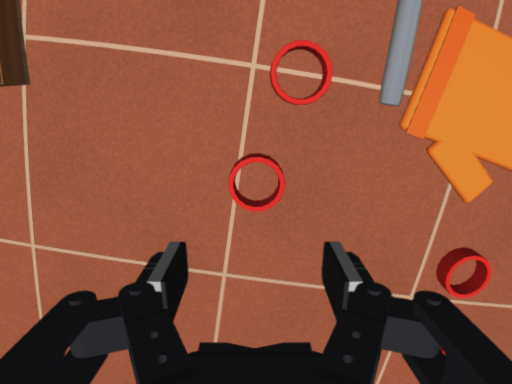

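The target band is at (256,182), world (438.7,-331.2), and the TCP is within 1 mm of it. Descending and gripping.

Emit:
jog_arm:
  increments: "66 0.9 -0.03 0 0; 66 0.9 0 0 0; 66 0.9 0 0 0; 66 0.9 0 0 0; 66 0.7 0 0 0; 66 0.52 0 0 0; 66 0 0 0 0; 66 0 0 0 0; 45 0 0 0 0; 45 0 0 0 0; 45 0 0 0 0; 45 0 0 0 0; 45 0 0 0 0"
  force: 20

```text
t: 19.4
position: [438.9, -333.4, 6.9]
orientation: [0.462, 0.535, -0.462, 0.536]
force: [-1.3, 0.8, 6.5]
gripper_width: 50.1
```

Emit:
jog_arm:
  increments: "45 -0.1 0 0 0; 45 -0.4 0 0 0; 45 -0.9 0 0 0; 45 -1 0 0 0; 45 -1 0 0 0; 45 -1 0 0 0; 45 0 0 0 0; 45 0 0 0 0"

```text
t: 20.4
position: [438.0, -332.7, 137.4]
orientation: [0.462, 0.536, -0.462, 0.536]
force: [0.7, 0.2, -1.4]
gripper_width: 50.2
```

```bash
python3 - <<'E'
from w import *
c,im,d=wrist("h");print(robot.read_state()["gripper_width"])
cv2.imwrite("pics/h2.png",cv2.resize(im[150:384,120:400],(700,585),interpolation=cv2.INTER_CUBIC))
P=cloud(c,d);hsv=cv2.cvtColor(im,cv2.COLOR_BGR2HSV)
m=((hsv[...,0]<5)|(hsv[...,0]>172))&(hsv[...,1]>170)&(hsv[...,2]>70)&(P[...,2]>60)
q=P[m];print(len(q),q.min(0),q.max(0),np.percentile(q[:,2],[2,50,98])); plan([505.6,114.2,150],RY)
E
```

```text
50.54328769312204
5815 [ 411.10606073 -389.80705482  130.8832032 ] [ 512.12877922 -305.24498837  280.95568566] [133.68219259 149.87518718 152.41598219]
t 20.45 pos [ 437.9 -332.5  136.9] F [ 0.35 -0.15  0.12] M [ 0.01  0.02 -0.01] w 50.5
axes z(jaw) [ 0.148 -0.989 -0.001] y [ 0.989  0.148 -0.001] x [-0.001  0.001 -1.   ]
turn -0.0 shift [ -0.42   4.44 -14.39]
```

View pics/h2.png

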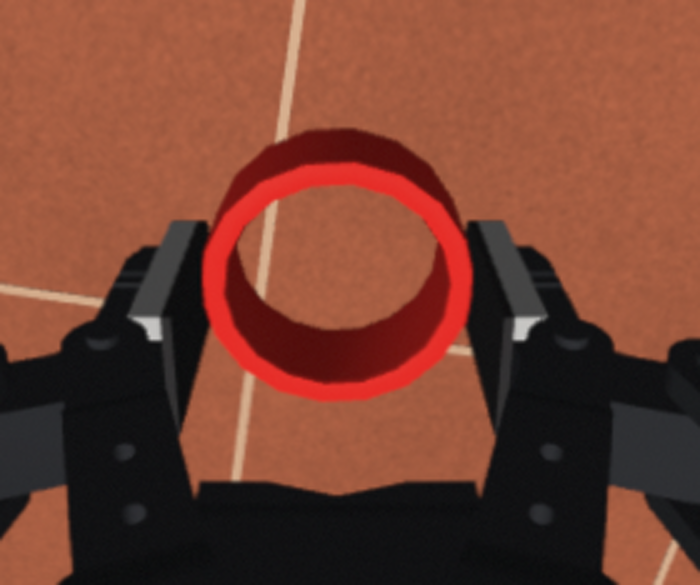

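The band is held level and centred between the pads. Its rim is at about TCP+14.5, with the underside at about TCP−5.

```bash
python3 - <<'E'
from w import *
z=np.load("h.npz");im=z["im"];c=robot.get_calibration("wrist");P=cloud(c,z["d"])
hsv=cv2.cvtColor(im,cv2.COLOR_BGR2HSV)
m=((hsv[...,0]<5)|(hsv[...,0]>172))&(hsv[...,1]>170)&(hsv[...,2]>190)&(P[...,2]>60)
v,u=np.nonzero(m);k=cv2.convexHull(np.c_[u,v]).reshape(-1,2)
p=onplane(c,k,151.5)[:,:2].astype(np.float32);e=cv2.fitEllipse(p);print(len(u),np.median(P[m][:,2]),e,cv2.minEnclosingCircle(p))
s=robot.read_state();R=Ro.from_quat(s["orientation"]).as_matrix()
print("ring centre in tool",R.T@(np.array([*e[0],151.5])-s["position"]))
E
```

```text
2399 150.8098965843268 ((-265.4959716796875, 376.5924377441406), (263.5611877441406, 1942.919189453125), 0.0) ((468.44854736328125, -365.8040771484375), 71.94611358642578)
ring centre in tool [ -12.95427356 -590.75954074 -805.334266  ]
```

```bash
python3 - <<'E'
from w import *
z=np.load("h.npz");im=z["im"];c=robot.get_calibration("wrist")
hsv=cv2.cvtColor(im,cv2.COLOR_BGR2HSV)
m=(((hsv[...,0]<5)|(hsv[...,0]>172))&(hsv[...,1]>170)&(hsv[...,2]>170)).astype(np.uint8)
k=max(cv2.findContours(m,cv2.RETR_EXTERNAL,cv2.CHAIN_APPROX_NONE)[0],key=cv2.contourArea).reshape(-1,2)
s=robot.read_state();R=Ro.from_quat(s["orientation"]).as_matrix()
for zz in(150,152):
    p=onplane(c,k,zz)[:,:2].astype(np.float32);e=cv2.fitEllipse(p)
    print(e,"ring centre in tool",R.T@(np.array([*e[0],zz])-s["position"]))
E
```

```text
((436.6703186035156, -330.72283935546875), (50.352760314941406, 50.80886459350586), 103.73895263671875) ring centre in tool [-13.07609853  -0.92217637  -1.94985043]
((437.8267517089844, -330.5530700683594), (49.580482482910156, 50.02959060668945), 103.73921203613281) ring centre in tool [-15.07727733   0.2446322   -1.94928178]
```

Emit:
jog_arm:
  increments: "45 -0.6 0 0 0; 45 0 0.297 -0.97 0; 45 0 0.297 -0.97 0; 45 0 0.297 -0.97 0; 45 0 0.297 -0.97 0; 45 0 0.297 -0.97 0; 45 0 0.297 -0.97 0; 45 0 0.297 -0.97 0; 45 0 0.297 -0.97 0; 45 0 0.297 -0.97 0; 45 0 0.297 -0.97 0; 45 0 0.297 -0.97 0; 45 0 0.297 -0.97 0; 45 0 0.297 -0.97 0; 45 0 0.297 -0.97 0; 45 0 0.297 -0.97 0; 45 0 0 0 0; 45 0 0 0 0; 45 0 0 0 0"

```text
t: 22.82
position: [505.7, 117.6, 155.3]
orientation: [0.462, 0.536, -0.462, 0.535]
force: [-0.5, 0.5, -0.4]
gripper_width: 50.1
```

```bash
python3 - <<'E'
from w import *
c,im,d=wrist("i");plan([505.4,120,150],RY);plan([505.8,117.5,55],RY)
s=cv2.resize(im[100:384,100:420],(640,568),interpolation=cv2.INTER_CUBIC);cv2.imwrite("pics/i2.png",s)
E
```

```text
t 22.88 pos [505.8 117.7 155.5] F [-0.57  0.91 -0.62] M [0.04 0.01 0.  ] w 50.3
axes z(jaw) [ 0.148 -0.989  0.   ] y [ 0.989  0.148 -0.001] x [-0. -0. -1.]
turn -0.1 shift [ 0.18 -0.   -0.08]
t 22.88 pos [505.8 117.7 155.5] F [-0.57  0.91 -0.62] M [0.04 0.01 0.  ] w 50.3
axes z(jaw) [ 0.148 -0.989  0.   ] y [ 0.989  0.148 -0.001] x [-0. -0. -1.]
turn -0.1 shift [ 3.35 -0.    0.  ]
```

View pics/i2.png

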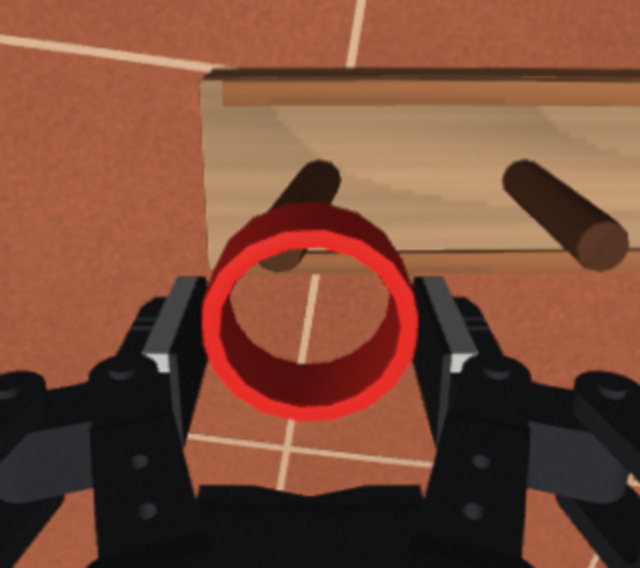

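The dowel's tip is behind the ring's far rim at about (280,265) in the crop. I'll shift 4 mm in +y and lower in stages while watching the force.

Emit:
jog_arm:
  increments: "45 0 0 -0.12 0; 45 0.4 0 0 0; 45 0.4 0 0 0; 45 0.3 0 0 0; 45 0.3 0 0 0; 45 0.2 0 0 0; 45 0 0 0 0; 45 0 0 0 0"

```text
t: 23.88
position: [505.7, 122.1, 108.0]
orientation: [0.462, 0.536, -0.461, 0.536]
force: [0.1, -0.5, -0.1]
gripper_width: 49.8
```

```bash
python3 - <<'E'
from w import *
c,im,d=wrist("j");plan([505.8,117.5,55],RY)
s=cv2.resize(im[100:384,100:420],(640,568),interpolation=cv2.INTER_CUBIC);cv2.imwrite("pics/j2.png",s)
E
```

```text
t 23.93 pos [505.7 122.1 108. ] F [-0.58  0.08 -0.42] M [ 0.03 -0.02 -0.  ] w 50.2
axes z(jaw) [ 0.148 -0.989  0.   ] y [0.989 0.148 0.001] x [ 0.001 -0.    -1.   ]
turn -0.0 shift [ 1.77 -0.02  0.15]
```

View pics/j2.png

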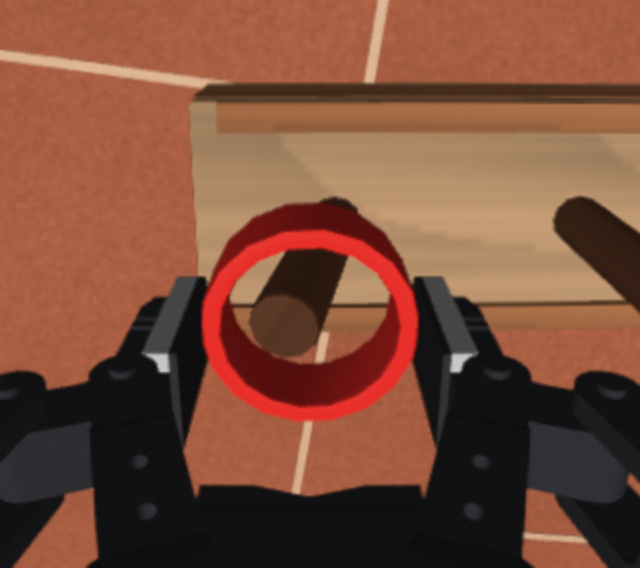

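The dowel is now inside the band, with its top at (285,325) in the crop. Lowering to just above the deck.

Emit:
jog_arm:
  increments: "45 0.3 0 0 0; 45 0.3 0 0 0; 45 0.3 0 0.05 0; 45 0.3 0 0.05 0; 45 0.3 0 0 0; 45 0.2 0 0 0; 45 0 0 0 0; 45 0 0 0 0"

```text
t: 24.92
position: [506.1, 119.1, 56.9]
orientation: [0.462, 0.536, -0.461, 0.536]
force: [0.8, -1.0, -0.0]
gripper_width: 50.0
```

Nothing touched on the way down. Now release, retreat straight up and back off to look.

Emit:
jog_arm:
  increments: "56 0.06 0 0 0; 64 0 0 0 0; 64 0 0 0 0; 64 0 0 0 0; 64 0 0 0 0; 64 -0.3 0 0 0; 64 -0.6 0 0 0; 64 -0.8 0 0 0; 64 -0.9 0 0 0; 64 -0.9 0 0 0; 64 -0.9 -0.6 0.9 0; 64 -0.8 -0.6 0.9 0; 64 -0.7 -0.6 0.9 0; 64 0 -0.6 0.6 0; 64 0 0 0 0; 64 0 0 0 0"

```text
t: 26.92
position: [449.6, 10.9, 232.2]
orientation: [0.462, 0.536, -0.461, 0.536]
force: [-0.7, -0.2, -0.4]
gripper_width: 64.1
```

```bash
python3 - <<'E'
from rk import *
c,im,d=rack("k");P=cloud(c,d)
hsv=cv2.cvtColor(im,cv2.COLOR_BGR2HSV)
m=((hsv[...,0]<5)|(hsv[...,0]>172))&(hsv[...,1]>170)&(hsv[...,2]>70)&(P[...,0]>460)&(P[...,1]>60)
q=P[m];print("band z pct",np.percentile(q[:,2],[2,25,50,75,98]))
reds(c,im,65);s=robot.read_state();print(s["t"],s["position"],s["force"])
t,_=robot.get_image("top")
cv2.imwrite("pics/k2.png",np.hstack([cv2.resize(im[20:220,60:400],(480,282)),cv2.resize(t,(320,282))]))
E
```

```text
dowel top [248. 102.] [237  90  23  24 407] ((519.0433349609375, 28.236202239990234), 8.910646438598633)
dowel top [353. 102.] [341  91  25  23 429] ((531.349853515625, -54.29447937011719), 9.831988334655762)
dowel top [124. 103.] [112  93  24  22 434] ((504.3420715332031, 126.70659637451172), 10.170761108398438)
((518.899658203125, 30.092544555664062), (85.08264923095703, 268.48126220703125), 8.860108375549316)
band z pct [52.27905333 63.66664904 65.35931364 66.06061954 67.30390053]
red px [157. 101.] circ z65 505.8 118.9 r 26.9
26.975 [449.63621554  11.09700423 231.94993205] [-0.23645221  0.11713868 -0.68966182]
```

View pics/k2.png

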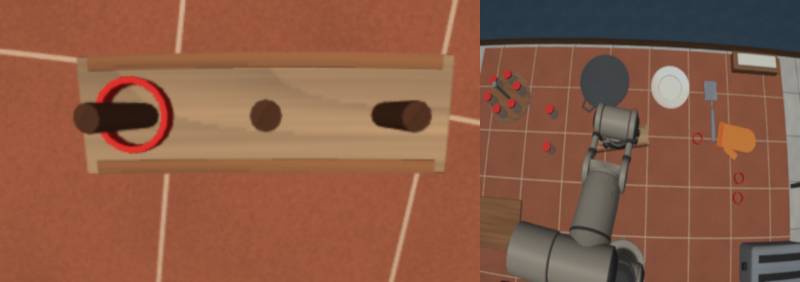

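The band lies flat round the leaning dowel (rim at z≈65), between the strips. The rack is in place, the other two dowels are upright, and the robot is clear. Handing in.

```bash
python3 -c "
from bench import robot
print(robot.close_job())"
```

```text
the job is handed in; nothing more can be done
None
```

The loose dowel is dowel_1. It is leaning right over towards +y with the red band round its foot, and I handed the job in at about 27 s of the 72 s allowed.

- **Finding it:** dowel_3 and dowel_2 gave about 2 mm and then resisted firmly at up to about 6–7 N, so they are tight. Dowel_1 swung under about 1.2 N. I pushed it on to its stop, where it resisted at 5.6 N.
- **Band:** I took the ring nearest the base, at (438,-332), and lowered it over dowel_1 with no contact felt. It then dropped the last few millimetres.
- **Last checks:**
  - The band lies flat on the deck with its rim at z≈65, centred at (506,119) and round the dowel.
  - The rack centre was within 0.1 mm of where it started.
  - Dowel_1 leans about 0.17–0.19 rad by the camera, a little under the nominal 0.2.
- **Small disagreements:**
  - Dowel_2 and dowel_3 stayed about 1–1.5° towards −y after the test push. That is within the play of a tight dowel, so I left them.
  - The wrist and top cameras differed by up to about 5 mm on the rack's position. I used the wrist camera.

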